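# Dispense a shampoo bar with the press pedal and serve it in the dipper

### The job

Take the steel dipper by its handle and stand it upright under the outlet of the bench soap dispenser, then let go of it. Press the dispenser's spring pedal all the way down to its stop so that the shampoo bar drops into the dipper, and let the pedal come back up. Then carry the dipper by its handle with the bar in it to the round cork mat, stand it upright in the middle of the mat and let go, leaving the other things on the bench where they are.

Things in the scene. Friction and masses are not known exactly. Their poses are not given: they have to be found in the camera images.
- dispenser: Fixed brushed-steel soap-bar dispenser, 205 mm high. Origin on the bench under the outlet axis, z up, front (-x) roughly to the robot. Base plate 6 mm thick: x -70 to 130, y -60 to 60 mm. Column at the back: x 75 to 125 mm. Open below the shaft at front and sides: the dipper goes in from the front, its handle to the dispenser's -x. The pedal is on its -y side.
- outlet (a point): Centre of the outlet: the open bottom, 112 mm above the bench, of the dispenser's upright square shaft (82 mm outside, 72 inside, up to 205 mm, open top). A flat gate, its front lip 7 mm out of the shaft, at 113 mm, holds the bar; the pedal draws it back into a housing behind the shaft (x 42 to 136, heights 105 to 139 mm), fully open only near the pedal's stop. Axes as the dispenser's.
- stand_spot (a point): Centre of the spot where the dipper stands, on top of the base plate (6 mm above the bench), straight below the outlet; marked by a dark disc of 92 mm diameter. Axes as the dispenser's.
- pedal (a joint): Hinge of the spring pedal: 0 rad up at rest (sloping up 0.35 rad towards the robot), grows as pressed, stop at 0.35 rad (pedal level). It needs about 5 N at the pad to start and 10 N at the stop, and springs back when released. The bar drops between about 0.2 and 0.35 rad.
- pedal_pad (a point): Point to press on the pedal's ribbed rubber tread (plate 125 x 70 x 10 mm), moving with the pedal. It is 100 mm in front (dispenser -x) of the hinge line, which runs along the dispenser's y at its x -5 mm, height 30 mm; the pedal's middle is at dispenser y -130 mm. About 70 mm above the bench at rest, 36 mm at the stop, shifting 8 mm to the front on the way.
- dipper: Loose stainless dipper: round open bowl 60 mm high, 84 mm across at the foot and 104 mm at the rim, wall 3 mm, floor 4 mm, with one straight level handle to its own -x, reaching 155 mm from the bowl's axis. About 0.2 kg, heaviest at the bowl. Origin at the centre of its underside, z up.
- dipper_grip (a point): Point on the dipper's handle to grip: 105 mm from the bowl's axis towards the dipper's -x, at the middle of the handle's section, 48 mm above the dipper's underside. The handle is 14 mm wide (its y) and 12 mm high.
- mat: Fixed round cork mat, 150 mm across, 6 mm thick, on the bench. Origin at the centre of its underside.
- soap_center (a point): Centre of the cream shampoo bar, a loose disc of 60 mm diameter, 26 mm thick, about 80 g; at the start it lies flat on the gate in the dispenser's shaft.
- brush: Bystander: blue silicone bath brush, 130 x 62 x 41 mm, origin at the centre of its underside, length along x.
- canister: Bystander: red treat canister with hinged lid, 102 mm across, 136 mm high, origin under its centre.
- comb_low: Bystander: steel comb 160 x 32 x 5 mm lying flat, length along x, origin under its centre.
- comb_top: Bystander: a like comb lying crosswise on the first.
- shampoo: Bystander: white bottle, 68 mm across, 190 mm high, origin under its centre.
- balm_tin: Bystander: aluminium tin, 70 mm across, 45 mm high, origin under its centre.
- clipper: Bystander: black hair clipper lying flat, 175 x 44 x 36 mm, length along x, origin under its black body's centre.

How it is judged:
By the outcome, as a careful person would: the job done as asked, in the order asked, and still so for the second after the job is handed in, with the robot touching nothing.
It also fails if it takes over 72 s, if anything falls off the work surface, if the arm or the gripper's body presses on something with over 40 N, if the wrist force passes 120 N, or if a joint passes its speed limit or range.

### The arm

A 7-joint arm with a two-finger parallel gripper is mounted at the origin on the work surface. World frame = base frame: x ahead of the robot, y to its left, z up, the work surface at z = 0. Lengths are in m, angles in rad, forces in N, time in s.
With the tool pointing down it reaches from about 0.425 to 0.925 m from the base axis. Payload 6.8 kg.
Tool frame: the origin (TCP) lies midway between the tips of the shut fingers; the grasp point (between the pads) lies 19 mm behind it (bot.hold_point_z is the distance from the TCP to the grasp point, in m); z points along the fingers, y is the line along which they close (so a half turn about z gives the same grasp; the last joint's range is limited). The gripper opens to 85 mm and grips with 20 to 120 N. Pads are 22 mm wide; open, the fingers measure 114 mm over their backs; the gripper's body (76 mm by 85 mm) begins 54 mm behind the grasp point. The pads swing forward as they close: fully open they stand 13 mm farther back than shut.
Start: joints at [-1.313, 0.477, 0.022, 1.555, -0.011, 1.109, -0.083], TCP at [0.241, 0.63, 0.231] pointing down, gripper open.
Joint ranges: [-2.96, 2.96], [-0.34, 2.1], [-1.41, 1.46], [0.24, 2.44], [-1.37, 4.51], [0.17, 1.92], [-2.96, 2.96]. Speed limits (rad/s): [2.39, 2.39, 3.14, 3.14, 3.14, 3.14, 3.14].

### API

Orientations are given as a unit quaternion [w, x, y, z].
In Python, from station import bot gives the robot as it stands. The module is installed in compiled form; this text tells all that it offers.
- The arm moves only by the tool step_arm, never from a script. Its argument "increments" is a list that holds one entry, the list of rows, each a list of 7 numbers: the opening, from -1 (shut) to 1 (fully open), then the shift along the tool's x, y, z in mm, then the turn, a rotation vector about the tool's x, y, z in degrees. In form: [[[grip, x, y, z, ax, ay, az], ...]]. A call has 1 to 10 rows; each row is the pose to reach, as a shift and turn from the pose commanded when the call began, along the tool's axes at that moment; what a row does not reach only later rows make up. A row lasts 1/12 s, in which the tool goes at most 41.7 mm and 7.16 degrees, less where a joint would pass 70% of its speed; a pose out of reach is approached as far as the arm can. A call with a gripper value outside its range is refused whole. The fingers move at their own pace and stop on an object; "force" is the grip in N (left out, the last holds). Time passes only in rows, so rows that repeat a pose let the fingers close. It gives the time, the measured TCP pose, the force, the opening and the grip force at its end, in the units of the state.
- bot.get_obs(): the state, without advancing time (a new reading comes with each control period).
- bot.read_camera(name): name is "scene" or "top"; returns a dict with "image" (420x560x3 uint8, red, green, blue), "camera_matrix" (3x3 intrinsics, pixels), "dist" ([k1, k2, p1, p2, k3] as OpenCV has them; the pictures are not rectified), "R" (3x3) and "t" (3): a world point X has camera coordinates R X + t. Camera axes: x right, y down, z forward; pixel columns grow to the right and rows downward; lengths in m; the calibration is good to about 2 mm. A picture is of the moment at which its call begins. There is no depth.
- bot.hand_in(): hands the job in; it is judged then, once.
The state is a dict: "t": time; "q": joint angles; "joint_vel": joint speeds; "joint_torque": joint torques, N m; "eef_pos": TCP position; "tool_rot": TCP orientation; "contact_force": force on the tool from outside, world axes, zero at the start; "torque": the same for the moment, N m; "gripper_width": opening from 0.0 (shut) to 1.0 (fully open); "grasp_force": force on a finger pad.
Only numpy, scipy, OpenCV 4.12 (cv2) and the standard library are available. Lean on these libraries where they do the work, as an engineer would, in place of code of your own. Each camera call takes 0.05 s, during which the arm holds its last target. There are 200 camera calls.

## Working session

There is one attempt and no reset: what is moved stays moved. The work goes in short steps, Python scripts to look and compute and a tool call to move; the robot and the scene stay as the last step left them, time stands still between calls to the robot, and variables do not carry over. Pictures are saved under pics/ and viewed, at most 10 in all, crops included, and the job is handed in when it is done.

Besides the shell and the picture viewer there is one more tool, called after "Request:" as name(argument=value, ...), one argument or row to a line, values as JSON. step_arm: Moves the arm, as the interface text tells. Its arguments: {"type":"object","properties":{"increments":{"type":"array"},"force":{"type":"number"}},"required":["increments"]}

```bash
mkdir -p pics; python3 - <<'E'
from station import bot
import cv2,json,numpy as np
o=bot.get_obs();print({k:np.round(v,4).tolist() for k,v in o.items()},bot.hold_point_z)
for n in("scene","top"):
    c=bot.read_camera(n);cv2.imwrite(f"pics/{n}0.png",c["image"][:,:,::-1])
    print(n,np.round(c["camera_matrix"],1).tolist(),np.round(c["dist"],3),"C",-c["R"].T@c["t"],c["R"][2])
E
```

```text
{'t': 0.0, 'q': [-1.3131, 0.4778, 0.0223, 1.5564, -0.0115, 1.1093, -0.0831], 'joint_vel': [0.0002, 0.0004, 0.0, 0.0013, 0.0027, 0.0017, 0.0004], 'joint_torque': [-0.0002, -59.6438, 1.6079, -28.1206, 0.0124, 0.0093, -0.0], 'eef_pos': [0.2412, 0.6298, 0.2304], 'tool_rot': [-0.0001, 0.1819, 0.9833, -0.0009], 'contact_force': [0.4315, -0.0817, -0.35], 'torque': [0.0378, -0.027, -0.0113], 'grasp_force': 0.0, 'gripper_width': 1.0022} 0.0187
scene [[396.3, 0.0, 276.1], [0.0, 396.3, 212.7], [0.0, 0.0, 1.0]] [-0.075  0.     0.     0.     0.   ] C [1.19044273 0.06882623 0.79574229] [-0.66259965 -0.04436893 -0.74765841]
top [[425.3, 0.0, 282.5], [0.0, 425.3, 207.2], [0.0, 0.0, 1.0]] [0.002 0.    0.    0.    0.   ] C [3.80146587e-01 5.11326175e-04 1.26844373e+00] [ 0.17924645  0.02059029 -0.98358871]
```

View pics/scene0.png

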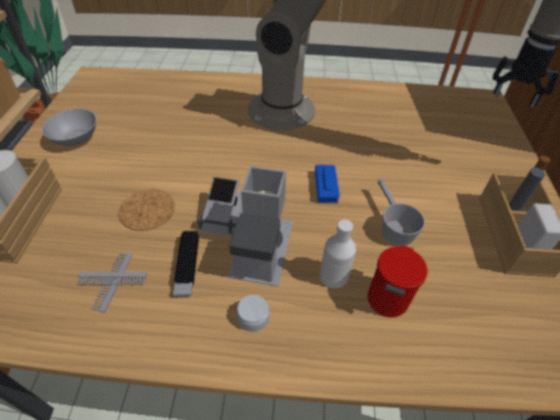

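View pics/top0.png

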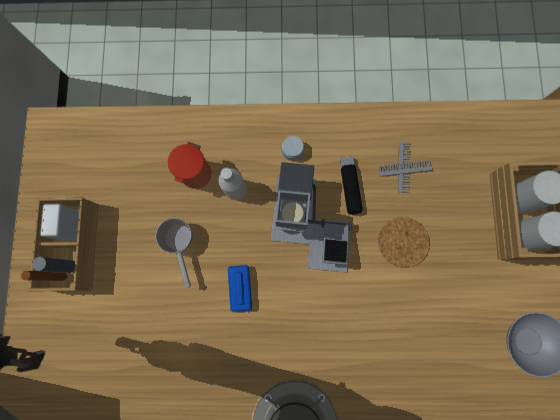

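The scene view shows the dipper at (402,225) with its handle tip at (381,181), the dispenser shaft at (264,190), the pedal at (222,200) and the mat at (147,209). In the top view they are at: dipper (174,236), handle tip (186,285), shaft (292,210), pedal tread (336,251) and mat (404,242). The brush lies at (240,288), between the dipper and the dispenser. Next I'll enlarge crops to get exact pixel positions.

```bash
cat > h.py <<'E'
import cv2,numpy as np
from station import bot
def cam(n):
    return bot.read_camera(n)
def ray(c,p):
    u=cv2.undistortPoints(np.array(p,float).reshape(-1,1,2),c["camera_matrix"],c["dist"])[:,0]
    return -c["R"].T@c["t"],np.c_[u,np.ones(len(u))]@c["R"]
def plane(c,p,z):
    C,d=ray(c,p);return C+d*((z-C[2])/d[:,2])[:,None]
def tri(c1,p1,c2,p2):
    P=[]
    for a,b in zip(np.array(p1).reshape(-1,2),np.array(p2).reshape(-1,2)):
        (C1,d1),(C2,d2)=ray(c1,a),ray(c2,b);A=np.c_[d1[0],-d2[0]]
        s=np.linalg.lstsq(A,C2-C1,rcond=None)[0];x,y=C1+s[0]*d1[0],C2+s[1]*d2[0]
        P.append([*(x+y)/2,np.linalg.norm(x-y)])
    return np.array(P)
def proj(c,X):
    return cv2.projectPoints(np.array(X,float).reshape(-1,1,3),cv2.Rodrigues(c["R"])[0],c["t"],c["camera_matrix"],c["dist"])[0][:,0]
E
python3 - <<'E'
import cv2,numpy as np
s=cv2.imread("pics/scene0.png");t=cv2.imread("pics/top0.png")
z=lambda im,x,y:cv2.resize(im[y:y+100,x:x+133],(400,300),interpolation=cv2.INTER_CUBIC)
M=np.vstack([np.hstack([z(s,190,160),z(s,330,155)]),np.hstack([z(t,250,155),z(t,135,205)])])
for x in range(0,800,60): cv2.putText(M,str(x),(x,8),0,.3,(0,0,255),1)
cv2.imwrite("pics/crop1.png",M)
E
```

```text
(no output)
```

View pics/crop1.png

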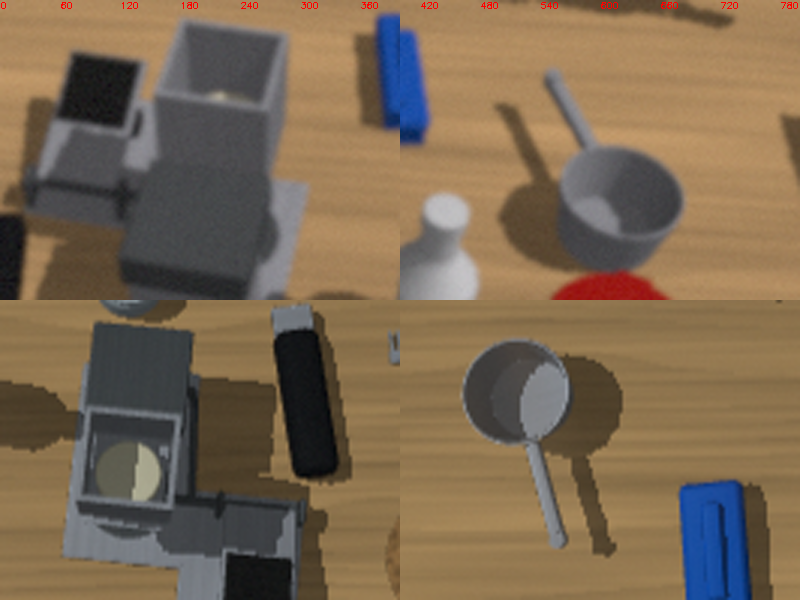

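```bash
cat > m1.py <<'E'
from h import *
s,t=cam("scene"),cam("top")
k=133/400
def S(p,o): p=np.array(p,float).reshape(-1,2);return np.c_[(p[:,0]%400+.5)*k-.5+o[0],(p[:,1]%300+.5)/3-.5+o[1]]
sd=lambda p:S(p,(190,160));sp=lambda p:S(p,(330,155));td=lambda p:S(p,(250,155));tp=lambda p:S(p,(135,205))
np.set_printoptions(precision=4,suppress=True)
sc=[(182,20),(288,36),(270,110),(157,95)];tc=[(172,515),(79,503),(86,408),(183,412)]
P=tri(s,sd(sc),t,td(tc));print("shaft f-,f+,b+,b-\n",P)
for n,c,q in(("s",s,sd(sc)),("t",t,td(tc))):
    X=plane(c,q,.205);print(n,X[:,:2].tolist(),X.mean(0),[np.linalg.norm(X[i]-X[i-1]) for i in range(4)])
print("base f+",tri(s,sd((307,183)),t,td((62,556))))
# rim
for n,c,q in(("s",s,sp([(558,193),(684,193),(620,147),(620,240)])),("t",t,tp([(463,391),(571,391),(517,339),(517,444)]))):
    X=plane(c,q,.06);print("rim",n,X[:,:2].tolist())
print("rimc",tri(s,sp((621,193)),t,tp((517,391))))
print("tip",tri(s,sp((552,74)),t,tp((559,541))),plane(s,sp((552,74)),.054),plane(t,tp((559,541)),.054))
# rim / mat / by ellipse fit
for n,c in(("s",s),("t",t)):
    h=cv2.cvtColor(c["image"],cv2.COLOR_RGB2LAB)
    r=(slice(180,240),slice(105,190)) if n=="s" else (slice(205,280),slice(365,440))
    g=h[r].astype(int); m=((g[...,1]-128)*1.0)
    bg=np.median(g[:4].reshape(-1,3),0); d=np.abs(g-bg)@[.6,1,1]
    mk=cv2.morphologyEx((d>14).astype(np.uint8),cv2.MORPH_CLOSE,np.ones((5,5)));mk=cv2.morphologyEx(mk,cv2.MORPH_OPEN,np.ones((5,5)))
    cs=max(cv2.findContours(mk,0,2)[0],key=cv2.contourArea);cs=cv2.convexHull(cs)[:,0]+[r[1].start,r[0].start]
    X=plane(c,cs,.006)[:,:2].astype(np.float32);print("mat",n,cv2.minEnclosingCircle(X),cv2.fitEllipse(X))
print("tread",plane(t,td([(225,553),(295,558)]),.09),tri(s,sd([(128,128),(56,113),(75,53),(146,63)])[:2],t,td([(226,553),(296,558)])))
E
python3 m1.py
```

```text
shaft f-,f+,b+,b-
 [[ 0.5255 -0.0376  0.1965  0.0018]
 [ 0.5363  0.0419  0.1973  0.0038]
 [ 0.6178  0.0351  0.2016  0.0031]
 [ 0.6127 -0.046   0.2034  0.0062]]
s [[0.5348355230721736, -0.03517383564898256], [0.5445564002877649, 0.044101030250026166], [0.6209615509107381, 0.036852396449685056], [0.6141135443119426, -0.04253445575675578]] [0.5786 0.0008 0.205 ] [np.float64(0.07961898881588628), np.float64(0.07986864101226725), np.float64(0.07674822300021467), np.float64(0.07968166349684491)]
t [[0.5244125748382641, -0.0381741572226558], [0.5353417568548211, 0.03971085101583199], [0.6171906297369755, 0.033444106432782915], [0.6127629922116052, -0.048987664634595265]] [ 0.5724 -0.0035  0.205 ] [np.float64(0.08900970841763078), np.float64(0.07864808661283722), np.float64(0.0820884284156314), np.float64(0.08255059572989593)]
base f+ [[0.5117 0.0646 0.003  0.0008]]
rim s [[0.533738190372541, 0.28827238759506396], [0.5236407280567602, 0.3941772305378375], [0.4758998483058794, 0.34693774367848607], [0.5792112685278241, 0.33369011511406055]]
rim t [[0.523102254175071, 0.39114132916790945], [0.522160205015487, 0.28745257603572993], [0.5730113527585862, 0.3412516977369006], [0.47204123744421644, 0.33724016728561357]]
rimc [[0.5235 0.3421 0.054  0.0021]]
tip [[0.3812 0.2977 0.0515 0.0028]] [[0.3837 0.2984 0.054 ]] [[0.3811 0.2956 0.054 ]]
mat s ((0.5257480144500732, -0.34179624915122986), 0.09573006629943848) ((0.5204441547393799, -0.32845431566238403), (0.14918851852416992, 0.19869789481163025), 105.1184310913086)
mat t ((0.5023769736289978, -0.3322393596172333), 0.07484431564807892) ((0.5017963647842407, -0.3332394063472748), (0.14556826651096344, 0.1483706831932068), 89.37342834472656)
tread [[ 0.5041 -0.0906  0.09  ]
 [ 0.4989 -0.1548  0.09  ]] [[ 0.5077 -0.0923  0.0531  0.0042]
 [ 0.5015 -0.1565  0.0589  0.0067]]
```

The crops show the dipper rim centred at (621,193) and its handle tip at (552,74) in the upper-right panel, and the four shaft-top corners in the left panels. The triangulated heights match the text (rim about 0.055, handle 0.05, shaft about 0.20). From these, the dipper is at about (0.525, 0.340) with yaw 16.7°. The dispenser is at about (0.5756, -0.002) with yaw -5.5°, and the mat at about (0.502, -0.333). I'll check the obstacles near the path while making the first move.

```bash
python3 - <<'E'
from h import *
np.set_printoptions(precision=4,suppress=True)
s,t=cam("scene"),cam("top")
B=[]
for n,c in(("s",s),("t",t)):
    i=c["image"].astype(int);m=((i[...,2]>90)&(i[...,2]>i[...,0]*2)&(i[...,2]>i[...,1]+40)).astype(np.uint8)
    p=max(cv2.findContours(m,0,2)[0],key=cv2.contourArea)[:,0];X=plane(c,p,.03);print("brush",n,X.min(0),X.max(0),cv2.minAreaRect(X[:,:2].astype(np.float32)))
k=133/400
cap_s=[330+45.5*k,155+212/3.-.2]
print("shampoo cap",plane(s,cap_s,.19),tri(s,cap_s,t,(229,172.5)),"base proj",proj(t,[[.66,.15,0]]))
print("mat s",plane(s,(147,209),.006),plane(t,(404,242),.006), "pred",proj(s,[[.502,-.333,.006],[.427,-.333,.006],[.577,-.333,.006],[.502,-.258,.006],[.502,-.408,.006]]))
E
```

```text
brush s [0.3139 0.1234 0.03  ] [0.4591 0.1851 0.03  ] ((0.3851016163825989, 0.15337464213371277), (0.144023135304451, 0.05761130526661873), 5.04858922958374)
brush t [0.3076 0.1208 0.03  ] [0.437  0.1854 0.03  ] ((0.371906578540802, 0.15282729268074036), (0.12749536335468292, 0.058889541774988174), 4.8215107917785645)
shampoo cap [[0.6742 0.1731 0.19  ]] [[0.672  0.1686 0.1867 0.01  ]] base proj [[242.2543 191.9889]]
mat s [[ 0.5106 -0.3252  0.006 ]] [[ 0.502  -0.3314  0.006 ]] pred [[145.1623 206.45  ]
 [153.1223 187.02  ]
 [136.5049 227.7446]
 [172.1072 208.418 ]
 [118.6686 204.5125]]
```

Request:
step_arm(
  increments=[
    [[1, 0, 0, -5, 0, 0, -6], [1, 0, 0, -10, 0, 0, -12], [1, 0, 0, -10, 0, 0, -18], [1, 0, 0, -10, 0, 0, -24], [1, 0, 0, -10, 0, 0, -30], [1, 0, 0, -10, 0, 0, -36], [1, 0, 0, -10, 0, 0, -37.7], [1, 0, 0, -10, 0, 0, -37.7]],
  ],
)

```text
t: 0.97
eef_pos: [0.2416, 0.6302, 0.2412]
tool_rot: [-0.0, -0.146, 0.989, -0.0]
contact_force: [-0.3, 0.5, 0.0]
gripper_width: 0.998
grasp_force: 0.0
```

The brush is at about (0.375, 0.153) and the shampoo bottle at about (0.673, 0.170), so both clear a low side entry from +y. The two cameras disagree by a steady 5 mm or so, so I average them. The mat comes out at about (0.506, -0.329).

Request:
step_arm(
  increments=[
    [[1, -8, -36, 0, 0, 0, 0], [1, -16, -72, 0, 0, 0, 0], [1, -24, -108, 0, 0, 0, 0], [1, -33, -144, 0, 0, 0, 0], [1, -41, -180, 10, 0, 0, 0], [1, -49, -216, 25, 0, 0, 0], [1, -58, -252, 45, 0, 0, 0], [1, -66, -288, 65, 0, 0, 0], [1, -74, -324, 80, 0, 0, 0], [1, -82, -359, 91, 0, 0, 0]],
  ],
)

```text
t: 1.8
eef_pos: [0.4236, 0.3079, 0.1491]
tool_rot: [-0.0, -0.145, 0.989, -0.0]
contact_force: [0.6, -0.2, -0.1]
gripper_width: 0.999
grasp_force: 0.0
```

Request:
step_arm(
  increments=[
    [[1, 0, 0, 0, 0, 0, 0], [1, 0, 0, 0, 0, 0, 0], [1, 0, 0, 0, 0, 0, 0]],
  ],
)

```text
t: 2.05
eef_pos: [0.4234, 0.3108, 0.1506]
tool_rot: [0.0, -0.145, 0.989, 0.0]
contact_force: [-0.5, 0.5, 0.2]
gripper_width: 0.999
grasp_force: 0.0
```

```bash
python3 - <<'E'
from h import *
s,t=cam("scene"),cam("top");o=bot.get_obs();print(o["eef_pos"],o["tool_rot"],o["q"])
e=np.array(o["eef_pos"])
z=lambda im,x,y:cv2.resize(im[y:y+100,x:x+133,::-1],(400,300),interpolation=cv2.INTER_CUBIC)
cv2.imwrite("pics/c2.png",np.hstack([z(s["image"],330,120),z(t["image"],120,205)]))
print("TCP proj",proj(s,[e]),proj(t,[e]))
E
```

```text
[0.42293679 0.311973   0.1508645 ] [ 3.88292241e-04 -1.46421606e-01  9.89221970e-01  6.75946720e-04] [-0.7371392   0.33012317 -0.02018322  1.98914061  0.00803197  0.8209969
  1.10299837]
TCP proj [[395.15473108 162.35139114]] [[172.91108934 268.83481735]]
```

View pics/c2.png

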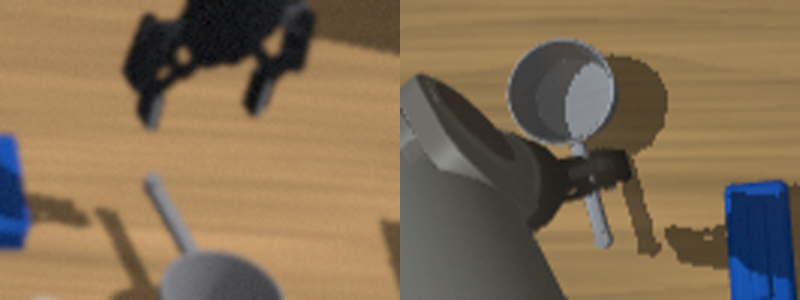

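In the crop the fingertips straddle the handle: in the left panel they are at (152,128) and (257,115), with the handle tip at (152,180) and the handle running down to the right. In the top panel the right finger is at (628,168) and the handle passes under the gripper at (593,190). The scene camera appears to be the biased one. Now down to grasp.

Request:
step_arm(
  increments=[
    [[1, 0, 0, 20, 0, 0, 0], [1, 0, 0, 40, 0, 0, 0], [1, 0, 0, 60, 0, 0, 0], [1, 0, 0, 80, 0, 0, 0], [1, 0, 0, 95, 0, 0, 0], [1, 0, 0, 105, 0, 0, 0], [1, 0, 0, 114, 0, 0, 0], [1, 0, 0, 120, 0, 0, 0], [1, 0, 0, 120, 0, 0, 0], [1, 0, 0, 120, 0, 0, 0]],
  ],
)

```text
t: 2.98
eef_pos: [0.4235, 0.3106, 0.0306]
tool_rot: [0.0, -0.146, 0.989, 0.0]
contact_force: [0.6, 0.5, 0.8]
gripper_width: 1.001
grasp_force: 0.0
```

Request:
step_arm(
  increments=[
    [[0.5, 0, 0, 0, 0, 0, 0], [0, 0, 0, 0, 0, 0, 0], [-0.5, 0, 0, 0, 0, 0, 0], [-1, 0, 0, 0, 0, 0, 0], [-1, 0, 0, 0, 0, 0, 0], [-1, 0, 0, 0, 0, 0, 0], [-1, 0, 0, 0, 0, 0, 0], [-1, 0, 0, 0, 0, 0, 0]],
  ],
  force=80,
)

```text
t: 3.65
eef_pos: [0.4234, 0.3104, 0.0305]
tool_rot: [0.0, -0.146, 0.989, 0.0]
contact_force: [0.2, 0.1, 3.2]
gripper_width: 0.144
grasp_force: 79.7
```

Request:
step_arm(
  increments=[
    [[-1, 0, 0, -5, 0, 0, 0], [-1, 0, 0, -12, 0, 0, 0], [-1, 0, 0, -20, 0, 0, 0], [-1, 0, 0, -30, 0, 0, 0], [-1, 0, 0, -40, 0, 0, 0], [-1, 0, 0, -50, 0, 0, 0], [-1, 0, 0, -57, 0, 0, 0], [-1, 0, 0, -60, 0, 0, 0], [-1, 0, 0, -60, 0, 0, 0]],
  ],
)

```text
t: 4.4
eef_pos: [0.4238, 0.3106, 0.0914]
tool_rot: [0.001, -0.146, 0.989, 0.001]
contact_force: [-0.1, 0.1, -2.7]
gripper_width: 0.141
grasp_force: 79.0
```

```bash
python3 - <<'E'
from h import *
s,t=cam("scene"),cam("top");o=bot.get_obs();print(o["eef_pos"],o["tool_rot"],o["contact_force"],o["grasp_force"])
z=lambda im,x,y:cv2.resize(im[y:y+100,x:x+133,::-1],(400,300),interpolation=cv2.INTER_CUBIC)
cv2.imwrite("pics/c3.png",np.hstack([z(s["image"],330,130),z(t["image"],120,195)]))
E
```

```text
[0.42320435 0.31011233 0.0902451 ] [-6.96324153e-05 -1.45605434e-01  9.89342737e-01 -2.12197523e-05] [-0.38281998 -0.2345368  -2.69258897] 78.99357676506042
```

View pics/c3.png

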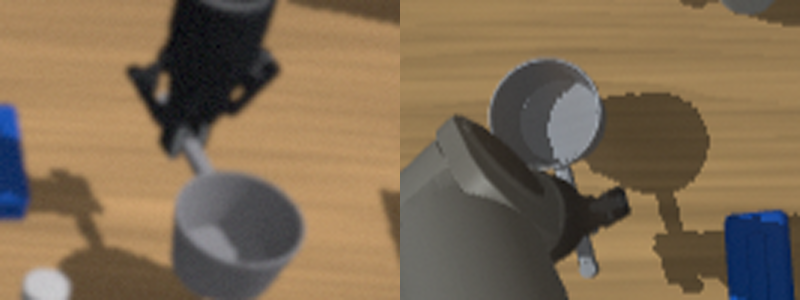

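```bash
python3 - <<'E'
from h import *
np.set_printoptions(precision=4,suppress=True)
s,t=cam("scene"),cam("top")
a=(330+238.5/3.0075,130+220/3-.3);b=(120+146/3.0075,195+112.5/3-.3)
print(tri(s,a,t,b),plane(s,a,.12),plane(t,b,.12))
o=bot.get_obs();e=np.array(o["eef_pos"])
tip=(120+188/3.0075,195+272/3-.3);print("tip",plane(t,tip,.115))
for n,c,p in(("s",s,[(174,220),(303,220),(238,172),(238,268)]),("t",t,[(489,112),(603,112),(546,58),(546,167)])):
    o_=(330,130) if n=="s" else (120,195)
    X=plane(c,[(o_[0]+(x%400)/3.0075,o_[1]+y/3-.3) for x,y in p],.12);print(n,X[:,:2].tolist())
E
```

```text
[[0.5245 0.3406 0.1134 0.0041]] [[0.5305 0.3402 0.12  ]] [[0.5234 0.3365 0.12  ]]
tip [[0.3802 0.2943 0.115 ]]
s [[0.535643671613863, 0.2886284088981317], [0.5253619116265567, 0.3922875429658865], [0.4757386953511473, 0.3475058705977577], [0.5814503117904287, 0.3326682699471851]]
t [[0.5243101175710709, 0.3887101415438675], [0.5233475919919066, 0.28451063986858893], [0.5737033915443015, 0.33864872831723386], [0.47381095171360654, 0.33446677375262074]]
```

Request:
step_arm(
  increments=[
    [[-1, 2, -10, 0, 0, 0, 1], [-1, 5, -28, 0, 0, 0, 4], [-1, 8, -48, 0, 0, 0, 7], [-1, 12, -68, 0, 0, 0, 10], [-1, 16, -90, 0, 0, 0, 13], [-1, 20, -112, 0, 0, 0, 16], [-1, 24, -134, 0, 0, 0, 19], [-1, 27, -155, 0, 0, 0, 21], [-1, 30, -172, 0, 0, 0, 22.3], [-1, 31, -179, 0, 0, 0, 22.3]],
  ],
)

```text
t: 5.43
eef_pos: [0.4448, 0.1245, 0.0902]
tool_rot: [-0.0, 0.053, 0.999, -0.001]
contact_force: [0.2, 0.6, -2.3]
gripper_width: 0.144
grasp_force: 79.0
```

Request:
step_arm(
  increments=[
    [[-1, 0, 0, 5, 0, 0, 0], [-1, 0, 0, 15, 0, 0, 0], [-1, 0, 0, 25, 0, 0, 0], [-1, 0, 0, 33, 0, 0, 0], [-1, 0, 0, 35, 0, 0, 0], [-1, 0, 0, 35, 0, 0, 0]],
  ],
)

```text
t: 5.93
eef_pos: [0.4443, 0.1303, 0.054]
tool_rot: [-0.001, 0.048, 0.999, -0.0]
contact_force: [0.6, -0.2, -2.0]
gripper_width: 0.143
grasp_force: 78.9
```

```bash
python3 - <<'E'
from h import *
s,t=cam("scene"),cam("top");o=bot.get_obs();print(o["eef_pos"],o["tool_rot"],o["contact_force"])
z=lambda im,x,y:cv2.resize(im[y:y+100,x:x+133,::-1],(400,300),interpolation=cv2.INTER_CUBIC)
cv2.imwrite("pics/c4.png",np.hstack([z(s["image"],230,140),z(t["image"],205,175)]))
E
```

```text
[0.44513849 0.13026356 0.05503737] [-2.34644107e-04  4.80792759e-02  9.98843492e-01 -7.67544236e-05] [-0.00334383 -0.87837373 -1.52365952]
```

View pics/c4.png

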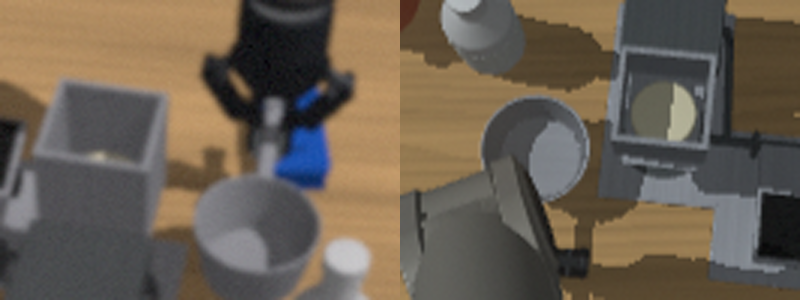

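The bowl is clear of the shaft and the shampoo bottle: the rim is at (256,230) in the scene crop and (535,148) in the top crop. Next I slide it in sideways below the gate and lower it.

Request:
step_arm(
  increments=[
    [[-1, -3, -8, 0, 0, 0, 0], [-1, -7, -22, 0, 0, 0, 0], [-1, -12, -38, 0, 0, 0, 0], [-1, -17, -54, 0, 0, 0, 0], [-1, -22, -70, 0, 0, 0, 0], [-1, -27, -86, 0, 0, 0, 0], [-1, -31, -101, 0, 0, 0, 0], [-1, -34, -112, 0, 0, 0, 0], [-1, -35, -117, 0, 0, 0, 0], [-1, -35, -117, 0, 0, 0, 0]],
  ],
)

```text
t: 6.87
eef_pos: [0.469, 0.0082, 0.0556]
tool_rot: [0.0, 0.05, 0.999, -0.0]
contact_force: [-1.1, 0.7, -2.5]
gripper_width: 0.143
grasp_force: 79.0
```

Request:
step_arm(
  increments=[
    [[-1, 0, 0, 4, 0, 0, 0], [-1, 0, 0, 9, 0, 0, 0], [-1, 0, 0, 13, 0, 0, 0], [-1, 0, 0, 15, 0, 0, 0], [-1, 0, 0, 16, 0, 0, 0], [-1, 0, 0, 17, 0, 0, 0], [-1, 0, 0, 17, 0, 0, 0], [-1, 0, 0, 17, 0, 0, 0]],
  ],
)

```text
t: 7.53
eef_pos: [0.4688, 0.0102, 0.0383]
tool_rot: [0.0, 0.048, 0.999, 0.0]
contact_force: [0.8, -0.3, -2.2]
gripper_width: 0.147
grasp_force: 79.0
```

```bash
python3 - <<'E'
from h import *
s,t=cam("scene"),cam("top");o=bot.get_obs();print(o["eef_pos"],o["tool_rot"],o["contact_force"])
z=lambda im,x,y:cv2.resize(im[y:y+100,x:x+133,::-1],(400,300),interpolation=cv2.INTER_CUBIC)
cv2.imwrite("pics/c5.png",np.hstack([z(s["image"],190,140),z(t["image"],230,165)]))
E
```

```text
[0.46891046 0.01001352 0.03842271] [1.78347182e-04 4.84981804e-02 9.98823255e-01 2.39082304e-05] [-1.61211229  0.31624163 -2.7890187 ]
```

View pics/c5.png

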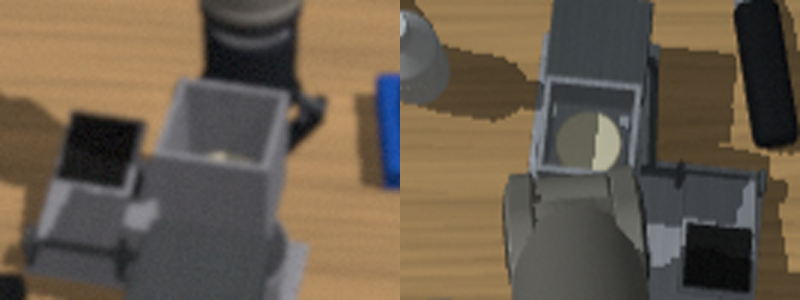

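The dipper is in under the shaft and the bar is still on the gate, at (590,143) in the top crop. The wrist is still carrying its weight, so I'll lower it until it touches down.

Request:
step_arm(
  increments=[
    [[-1, 0, 0, 0.7, 0, 0, 0], [-1, 0, 0, 1.4, 0, 0, 0], [-1, 0, 0, 1.8, 0, 0, 0], [-1, 0, 0, 1.8, 0, 0, 0], [-1, 0, 0, 1.8, 0, 0, 0]],
  ],
)

```text
t: 8.05
eef_pos: [0.4686, 0.01, 0.0367]
tool_rot: [-0.0, 0.049, 0.999, 0.0]
contact_force: [-3.0, 0.0, 3.5]
gripper_width: 0.145
grasp_force: 79.7
```

Request:
step_arm(
  increments=[
    [[-0.5, 0, 0, 0, 0, 0, 0], [0, 0, 0, 0, 0, 0, 0], [0.5, 0, 0, 0, 0, 0, 0], [0.5, 0, 0, 0, 0, 0, 0], [0.5, 0, 0, 0, 0, 0, 0], [0.5, 0, 0, 0, 0, 0, 0]],
  ],
)

```text
t: 8.55
eef_pos: [0.4689, 0.01, 0.0365]
tool_rot: [0.0, 0.049, 0.999, 0.0]
contact_force: [-1.1, 1.0, -0.2]
gripper_width: 0.752
grasp_force: 0.0
```

Request:
step_arm(
  increments=[
    [[0.5, 2, 0, -5, 0, 0, 0], [0.5, 4, 0, -15, 0, 0, 0], [0.5, 6, 0, -30, 0, 0, 0], [0.5, 8, 0, -48, 0, 0, 0], [0.5, 8, 0, -66, 0, 0, 0], [0.5, 8, 0, -84, 0, 0, 0], [0.5, 8, 0, -100, 0, 0, 0], [0.5, 8, 0, -115, 0, 0, 0], [0.5, 8, 0, -125, 0, 0, 0], [0.5, 8, 0, -125, 0, 0, 0]],
  ],
)

```text
t: 9.38
eef_pos: [0.462, 0.0109, 0.164]
tool_rot: [0.002, 0.049, 0.999, 0.001]
contact_force: [0.7, 0.4, 0.1]
gripper_width: 0.749
grasp_force: 0.0
```

Request:
step_arm(
  increments=[
    [[0, -1, -10, 0, 0, 0, 0], [-1, -4, -35, 0, 0, 0, 0], [-1, -7, -65, 0, 0, 0, 0], [-1, -10, -95, 0, 0, 0, 0], [-1, -12, -120, 0, 0, 0, 0], [-1, -12.5, -129, 10, 0, 0, 0], [-1, -12.5, -129, 30, 0, 0, 0], [-1, -12.5, -129, 50, 0, 0, 0], [-1, -12.5, -129, 65, 0, 0, 0], [-1, -12.5, -129, 70, 0, 0, 0]],
  ],
  force=30,
)

```text
t: 10.22
eef_pos: [0.4581, -0.1194, 0.0886]
tool_rot: [-0.003, 0.049, 0.999, -0.0]
contact_force: [-0.9, 0.5, 0.1]
gripper_width: -0.002
grasp_force: 0.0
```

Request:
step_arm(
  increments=[
    [[-1, 0, 0, 5, 0, 0, 0], [-1, 0, 0, 10, 0, 0, 0], [-1, 0, 0, 15, 0, 0, 0], [-1, 0, 0, 20, 0, 0, 0], [-1, 0, 0, 20, 0, 0, 0]],
  ],
)

```text
t: 10.63
eef_pos: [0.461, -0.1189, 0.0713]
tool_rot: [0.0, 0.048, 0.999, -0.0]
contact_force: [-0.3, -0.1, 4.9]
gripper_width: -0.0
grasp_force: 2.0
```

Request:
step_arm(
  increments=[
    [[-1, 0, 0, 4, 0, 0, 0], [-1, 1, 0, 8, 0, 0, 0], [-1, 2, 0, 12, 0, 0, 0], [-1, 3, 0, 16, 0, 0, 0], [-1, 4, 0, 20, 0, 0, 0], [-1, 4, 0, 24, 0, 0, 0], [-1, 5, 0, 28, 0, 0, 0], [-1, 5, 0, 32, 0, 0, 0], [-1, 5, 0, 35, 0, 0, 0], [-1, 5, 0, 35, 0, 0, 0]],
  ],
)

```text
t: 11.47
eef_pos: [0.4547, -0.1182, 0.0366]
tool_rot: [-0.001, 0.049, 0.999, 0.0]
contact_force: [-4.4, 0.3, 9.4]
gripper_width: -0.007
grasp_force: 4.4
```

Request:
step_arm(
  increments=[
    [[-1, 0, 0, 1, 0, 0, 0], [-1, 0, 0, 2, 0, 0, 0], [-1, 0, 0, 2, 0, 0, 0], [-1, 0, 0, 2, 0, 0, 0]],
  ],
)

```text
t: 11.8
eef_pos: [0.4545, -0.1182, 0.035]
tool_rot: [-0.001, 0.049, 0.999, 0.0]
contact_force: [-6.1, 1.1, 9.8]
gripper_width: -0.001
grasp_force: 4.9
```

Probably not quite at the stop yet. I'll push on until the force rises.

Request:
step_arm(
  increments=[
    [[-1, 0, 0, 1, 0, 0, 0], [-1, 0, 0, 2, 0, 0, 0], [-1, 0, 0, 3, 0, 0, 0], [-1, 0, 0, 3, 0, 0, 0], [-1, 0, 0, 3, 0, 0, 0], [-1, 0, 0, 3, 0, 0, 0]],
  ],
)

```text
t: 12.3
eef_pos: [0.4546, -0.1182, 0.034]
tool_rot: [-0.001, 0.049, 0.999, 0.001]
contact_force: [-14.1, 2.8, 41.4]
gripper_width: -0.004
grasp_force: 20.8
```

```bash
python3 - <<'E'
from h import *
s,t=cam("scene"),cam("top");o=bot.get_obs();print(o["eef_pos"],o["contact_force"])
z=lambda im,x,y:cv2.resize(im[y:y+100,x:x+133,::-1],(400,300),interpolation=cv2.INTER_CUBIC)
cv2.imwrite("pics/c6.png",np.hstack([z(s["image"],190,140),z(t["image"],230,165)]))
E
```

```text
[ 0.45462145 -0.11821372  0.03405704] [-13.95375884   3.61295872  41.97405327]
```

View pics/c6.png

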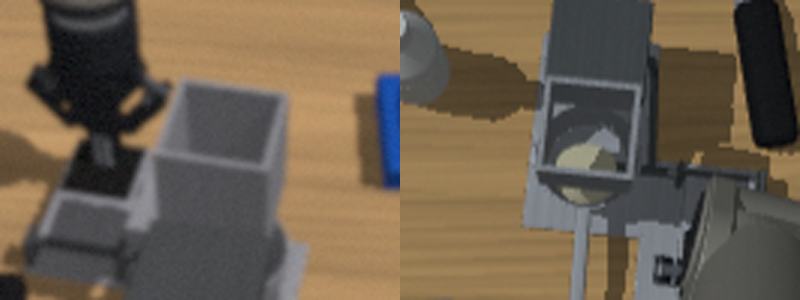

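The pedal is at its stop: the force jumped to 41 N. The bar has gone from the shaft and shows in the bowl at (582,165), towards the front. Now I release the pedal.

Request:
step_arm(
  increments=[
    [[-1, 0, 0, -6, 0, 0, 0], [-1, -1, 0, -12, 0, 0, 0], [-1, -3, 0, -20, 0, 0, 0], [-1, -4, 0, -28, 0, 0, 0], [-1, -5, 0, -36, 0, 0, 0], [-1, -5, 0, -46, 0, 0, 0], [-1, -5, 0, -60, 0, 0, 0], [-1, -5, 0, -80, 0, 0, 0], [-1, -5, 0, -105, 0, 0, 0], [-1, -5, 0, -130, 0, 0, 0]],
  ],
)

```text
t: 13.23
eef_pos: [0.4599, -0.1187, 0.1625]
tool_rot: [-0.001, 0.048, 0.999, 0.0]
contact_force: [-0.1, 1.1, 0.2]
gripper_width: -0.002
grasp_force: 0.0
```

```bash
python3 - <<'E'
from h import *
s,t=cam("scene"),cam("top");o=bot.get_obs();print(o["eef_pos"],o["contact_force"])
z=lambda im,x,y:cv2.resize(im[y:y+100,x:x+133,::-1],(400,300),interpolation=cv2.INTER_CUBIC)
cv2.imwrite("pics/c7.png",np.hstack([z(s["image"],190,140),z(t["image"],230,165)]))
E
```

```text
[ 0.46295067 -0.11921616  0.16523606] [0.1477913  0.6946033  0.50009592]
```

View pics/c7.png

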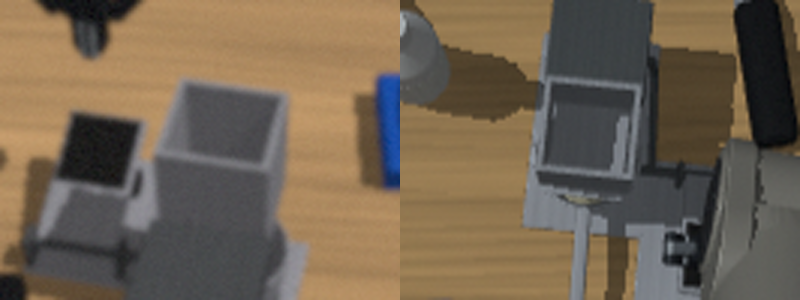

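The pedal is back up and the gate is shut. The bar's edge is just visible in the bowl at (580,198), and the handle at (580,250) hasn't moved. Back to the same grip pose.

Request:
step_arm(
  increments=[
    [[0, 0, 10, 0, 0, 0, 0], [0.5, 2, 35, 0, 0, 0, 0], [0.5, 4, 65, 0, 0, 0, 0], [0.5, 4.5, 95, 0, 0, 0, 0], [0.5, 4.5, 120, 0, 0, 0, 0], [0.5, 4.5, 129, 0, 0, 0, 0], [0.5, 4.5, 129, 10, 0, 0, 0], [0.5, 4.5, 129, 30, 0, 0, 0], [0.5, 4.5, 129, 50, 0, 0, 0], [0.5, 4.5, 129, 60, 0, 0, 0]],
  ],
  force=80,
)

```text
t: 14.17
eef_pos: [0.4665, 0.0084, 0.0986]
tool_rot: [-0.002, 0.049, 0.999, -0.001]
contact_force: [-0.7, 0.5, -0.2]
gripper_width: 0.751
grasp_force: 0.0
```

Request:
step_arm(
  increments=[
    [[0.5, 0, 0, 10, 0, 0, 0], [0.5, 0, 0, 25, 0, 0, 0], [0.5, 0, 0, 40, 0, 0, 0], [0.5, 0, 0, 54, 0, 0, 0], [0.5, 0, 0, 63, 0, 0, 0], [0.5, 0, 0, 68, 0, 0, 0], [0.5, 0, 0, 68, 0, 0, 0], [0.5, 0, 0, 68, 0, 0, 0]],
  ],
)

```text
t: 14.83
eef_pos: [0.4689, 0.0098, 0.0336]
tool_rot: [0.0, 0.049, 0.999, -0.0]
contact_force: [-0.1, -0.1, 0.2]
gripper_width: 0.752
grasp_force: 0.0
```

Request:
step_arm(
  increments=[
    [[0.5, 0, 0, -3, 0, 0, 0], [0.2, 0, 0, -3, 0, 0, 0], [-0.2, 0, 0, -3, 0, 0, 0], [-0.6, 0, 0, -3, 0, 0, 0], [-1, 0, 0, -3, 0, 0, 0], [-1, 0, 0, -3, 0, 0, 0], [-1, 0, 0, -3, 0, 0, 0], [-1, 0, 0, -3, 0, 0, 0]],
  ],
  force=90,
)

```text
t: 15.5
eef_pos: [0.4687, 0.0103, 0.0367]
tool_rot: [0.0, 0.048, 0.999, 0.0]
contact_force: [-0.5, 1.2, 4.2]
gripper_width: 0.139
grasp_force: 87.9
```

Request:
step_arm(
  increments=[
    [[-1, 0, 0, -1, 0, 0, 0], [-1, 0, 0, -3, 0, 0, 0], [-1, 0, 0, -6, 0, 0, 0], [-1, 0, 0, -9, 0, 0, 0], [-1, 0, 0, -12, 0, 0, 0], [-1, 0, 0, -15, 0, 0, 0], [-1, 0, 0, -17, 0, 0, 0], [-1, 0, 0, -18, 0, 0, 0], [-1, 0, 0, -18, 0, 0, 0]],
  ],
)

```text
t: 16.25
eef_pos: [0.4689, 0.01, 0.0548]
tool_rot: [0.0, 0.049, 0.999, 0.0]
contact_force: [-0.5, 0.5, -4.1]
gripper_width: 0.139
grasp_force: 87.7
```

Request:
step_arm(
  increments=[
    [[-1, 1, 4, 0, 0, 0, 0], [-1, 4, 13, 0, 0, 0, 0], [-1, 8, 26, 0, 0, 0, 0], [-1, 12, 41, 0, 0, 0, 0], [-1, 17, 57, 0, 0, 0, 0], [-1, 22, 73, 0, 0, 0, 0], [-1, 27, 89, 0, 0, 0, 0], [-1, 31, 104, 0, 0, 0, 0], [-1, 34, 114, 0, 0, 0, 0], [-1, 35, 120, 0, 0, 0, 0]],
  ],
)

```text
t: 17.08
eef_pos: [0.4448, 0.135, 0.0544]
tool_rot: [-0.0, 0.047, 0.999, 0.0]
contact_force: [-0.2, 0.3, -3.4]
gripper_width: 0.142
grasp_force: 87.9
```

Request:
step_arm(
  increments=[
    [[-1, 0, 0, -4, 0, 0, 0], [-1, 0, 0, -14, 0, 0, 0], [-1, 0, 0, -30, 0, 0, 0], [-1, 0, 0, -50, 0, 0, 0], [-1, 0, 0, -70, 0, 0, 0], [-1, 0, 0, -90, 0, 0, 0], [-1, 0, 0, -110, 0, 0, 0], [-1, 0, 0, -126, 0, 0, 0], [-1, 0, 0, -136, 0, 0, 0], [-1, 0, 0, -140, 0, 0, 0]],
  ],
)

```text
t: 17.92
eef_pos: [0.4465, 0.1321, 0.1965]
tool_rot: [0.001, 0.049, 0.999, 0.001]
contact_force: [-0.6, -0.8, -4.2]
gripper_width: 0.148
grasp_force: 88.1
```

Request:
step_arm(
  increments=[
    [[-1, 0, 0, -4, 0, 0, 0], [-1, 0, 0, -14, 0, 0, 0], [-1, 0, 0, -30, 0, 0, 0], [-1, 0, 0, -50, 0, 0, 0], [-1, 0, 0, -68, 0, 0, 0], [-1, 0, 0, -80, 0, 0, 0], [-1, 0, 0, -87, 0, 0, 0], [-1, 0, 0, -90, 0, 0, 0], [-1, 0, 0, -90, 0, 0, 0]],
  ],
)

```text
t: 18.67
eef_pos: [0.4455, 0.1327, 0.2845]
tool_rot: [-0.0, 0.049, 0.999, -0.0]
contact_force: [0.5, -0.3, -4.5]
gripper_width: 0.143
grasp_force: 88.0
```

```bash
python3 - <<'E'
from h import *
s,t=cam("scene"),cam("top");o=bot.get_obs();print(o["eef_pos"],o["tool_rot"],o["contact_force"],o["q"])
z=lambda im,x,y:cv2.resize(im[y:y+140,x:x+186,::-1],(400,300),interpolation=cv2.INTER_CUBIC)
cv2.imwrite("pics/c8.png",np.hstack([z(s["image"],190,130),z(t["image"],170,145)]))
E
```

```text
[0.4449536  0.13257521 0.28352491] [-8.39207034e-04  4.85374334e-02  9.98820911e-01 -4.47354788e-04] [-1.11508801 -0.31284608 -3.96738801] [-0.55830896  0.0695643   0.14213443  1.97988354 -0.01102528  1.09477034
  1.06224074]
```

View pics/c8.png

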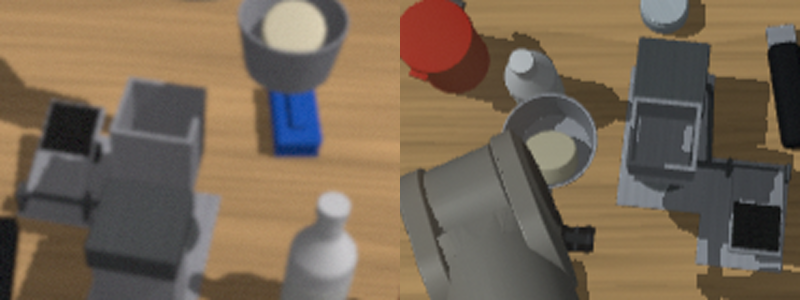

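The bar sits inside the bowl, at (295,27) in the scene crop and (550,155) in the top crop. The underside is well above the 205 mm shaft. That was my tenth picture, so from here I rely on numbers only. Carrying it over to the mat.

Request:
step_arm(
  increments=[
    [[-1, -2, -6, 0, 0, 0, 0], [-1, -7, -18, 0, 0, 0, 0], [-1, -13, -36, 0, 0, 0, 0], [-1, -20, -60, 0, 0, 0, 0], [-1, -27, -86, 0, 0, 0, 0], [-1, -32, -112, 0, 0, 0, 0], [-1, -34, -138, 0, 0, 0, 0], [-1, -34, -164, 0, 0, 0, 0], [-1, -34, -190, 0, 0, 0, 0], [-1, -34, -216, 0, 0, 0, 0]],
  ],
)

```text
t: 19.6
eef_pos: [0.4575, -0.0873, 0.2838]
tool_rot: [-0.001, 0.049, 0.999, -0.0]
contact_force: [0.0, -0.1, -3.3]
gripper_width: 0.141
grasp_force: 88.0
```

Request:
step_arm(
  increments=[
    [[-1, 0, -26, 0, 0, 0, 0], [-1, 0, -52, 0, 0, 0, 0], [-1, 2, -78, 0, 0, 0, 0], [-1, 6, -104, 0, 0, 0, 0], [-1, 11, -130, 0, 0, 0, 0], [-1, 17, -156, 0, 0, 0, 0], [-1, 24, -182, 0, 0, 0, 0], [-1, 30, -206, 0, 0, 0, 0], [-1, 35, -224, 0, 0, 0, 0], [-1, 37, -235, 0, 0, 0, 0]],
  ],
)

```text
t: 20.43
eef_pos: [0.3964, -0.3186, 0.2839]
tool_rot: [-0.001, 0.05, 0.999, -0.001]
contact_force: [0.3, -0.1, -2.9]
gripper_width: 0.144
grasp_force: 88.0
```

Request:
step_arm(
  increments=[
    [[-1, 0, 0, 4, 0, 0, 0], [-1, 0, 0, 14, 0, 0, 0], [-1, 0, 0, 30, 0, 0, 0], [-1, 0, 0, 50, 0, 0, 0], [-1, 0, 0, 70, 0, 0, 0], [-1, 0, 0, 90, 0, 0, 0], [-1, 0, 0, 110, 0, 0, 0], [-1, 0, 0, 126, 0, 0, 0], [-1, 0, 0, 136, 0, 0, 0], [-1, 0, 0, 140, 0, 0, 0]],
  ],
)

```text
t: 21.27
eef_pos: [0.3981, -0.3138, 0.1422]
tool_rot: [-0.002, 0.048, 0.999, 0.001]
contact_force: [-0.3, 1.0, -3.6]
gripper_width: 0.144
grasp_force: 88.0
```

```bash
python3 - <<'E'
from h import *
np.set_printoptions(precision=4,suppress=True)
s,t=cam("scene"),cam("top");o=bot.get_obs();print(o["eef_pos"],o["tool_rot"],o["contact_force"],o["q"])
e=np.array(o["eef_pos"]);w,x,y,z=o["tool_rot"]
from scipy.spatial.transform import Rotation as R
M=R.from_quat([x,y,z,w]).as_matrix();b=e-M[:,0]*.105;print("bowl axis",b)
# soap blob (cream)
for n,c in(("s",s),("t",t)):
    h=cv2.cvtColor(c["image"],cv2.COLOR_RGB2HSV).astype(int);p0=proj(c,[b+[0,0,.01]])[0]
    m=((h[...,0]>18)&(h[...,0]<35)&(h[...,1]>30)&(h[...,1]<110)&(h[...,2]>110)).astype(np.uint8)
    yy,xx=np.mgrid[:420,:560];m[(xx-p0[0])**2+(yy-p0[1])**2>40**2]=0
    nb,l,st,ce=cv2.connectedComponentsWithStats(m);i=1+st[1:,4].argmax() if nb>1 else 0
    print(n,"bowl px",p0,"soap",ce[i],st[i])
E
```

```text
[ 0.3987 -0.3149  0.1437] [-0.0008  0.048   0.9988  0.0004] [ 0.8638 -0.3725 -3.6353] [ 0.1191  0.3455  0.5207  2.0599 -0.2379  0.7951  2.2571]
bowl axis [ 0.5032 -0.325   0.1435]
s bowl px [134.3435 166.0471] soap [137.2256 165.1153] [126 155  25  22 399]
t bowl px [416.1391 235.9939] soap [414.3861 241.5013] [404 232  23  22 373]
```

Request:
step_arm(
  increments=[
    [[-1, 0, -2, 5, 0, 0, 0], [-1, 0, -2, 17, 0, 0, 0], [-1, 0, -2, 33, 0, 0, 0], [-1, 0, -2, 50, 0, 0, 0], [-1, 0, -2, 66, 0, 0, 0], [-1, 0, -2, 80, 0, 0, 0], [-1, 0, -2, 90, 0, 0, 0], [-1, 0, -2, 95, 0, 0, 0], [-1, 0, -2, 95, 0, 0, 0], [-1, 0, -2, 95, 0, 0, 0]],
  ],
)

```text
t: 22.2
eef_pos: [0.3991, -0.3181, 0.05]
tool_rot: [0.0, 0.049, 0.999, -0.0]
contact_force: [0.5, 0.7, -3.9]
gripper_width: 0.145
grasp_force: 88.1
```

```bash
cat > m2.py <<'E'
from h import *
from scipy.spatial.transform import Rotation as R
np.set_printoptions(precision=4,suppress=True)
s,t=cam("scene"),cam("top");o=bot.get_obs();print(o["eef_pos"],o["tool_rot"],o["contact_force"])
e=np.array(o["eef_pos"]);w,x,y,z=o["tool_rot"]
b=e-R.from_quat([x,y,z,w]).as_matrix()[:,0]*.105;print("bowl",b)
b=np.array([.503,-.327,.06])
# grey (unsaturated) bowl blob and brown mat around it
for n,c in(("s",s),("t",t)):
    h=cv2.cvtColor(c["image"],cv2.COLOR_RGB2HSV).astype(int);p0=proj(c,[b])[0];yy,xx=np.mgrid[:420,:560]
    m=((h[...,1]<60)&((xx-p0[0])**2+(yy-p0[1])**2<32**2)).astype(np.uint8);m=cv2.morphologyEx(m,cv2.MORPH_OPEN,np.ones((6,6)))
    cs=max(cv2.findContours(m,0,2)[0],key=cv2.contourArea);X=plane(c,cs[:,0],.066)
    print(n,"p0",p0,"bbox",cv2.boundingRect(cs),"world box",X.min(0),X.max(0))
E
python3 m2.py
```

```text
[ 0.3993 -0.3182  0.0503] [ 0.0008  0.0485  0.9988 -0.0004] [-0.1303 -0.5887 -2.6043]
bowl [ 0.5038 -0.3284  0.0505]
s p0 [142.516  192.8862] bbox (122, 175, 40, 43) world box [ 0.4398 -0.3822  0.066 ] [ 0.5894 -0.2622  0.066 ]
t p0 [407.3724 239.7902] bbox (392, 222, 38, 41) world box [ 0.4402 -0.3865  0.066 ] [ 0.553  -0.2816  0.066 ]
```

Request:
step_arm(
  increments=[
    [[-1, 0, 1, 3, 0, 0, 0], [-1, 0, 1, 7, 0, 0, 0], [-1, 0, 1, 10, 0, 0, 0], [-1, 0, 1, 11.5, 0, 0, 0], [-1, 0, 1, 12.5, 0, 0, 0], [-1, 0, 1, 13.3, 0, 0, 0], [-1, 0, 1, 13.3, 0, 0, 0], [-1, 0, 1, 13.3, 0, 0, 0]],
  ],
)

```text
t: 22.97
eef_pos: [0.3981, -0.3167, 0.0366]
tool_rot: [-0.0, 0.049, 0.999, 0.0]
contact_force: [-5.0, 2.3, 7.3]
gripper_width: 0.143
grasp_force: 89.6
```

Touchdown, with the wrist force now at +7 N. Releasing and rising.

Request:
step_arm(
  increments=[
    [[-1, 0, 0, -0.5, 0, 0, 0], [-0.5, 0, 0, -0.5, 0, 0, 0], [0, 0, 0, -0.5, 0, 0, 0], [0.5, 0, 0, -0.5, 0, 0, 0], [0.5, 0, 0, -0.5, 0, 0, 0], [0.5, 0, 0, -0.5, 0, 0, 0], [0.5, 0, 0, -0.5, 0, 0, 0]],
  ],
)

```text
t: 23.55
eef_pos: [0.3989, -0.3168, 0.0367]
tool_rot: [0.0, 0.048, 0.999, -0.0]
contact_force: [0.5, 0.5, -0.2]
gripper_width: 0.747
grasp_force: 0.0
```

Request:
step_arm(
  increments=[
    [[0.5, 0, 0, -5, 0, 0, 0], [0.5, 0, 0, -15, 0, 0, 0], [0.5, 0, 0, -30, 0, 0, 0], [0.5, 0, 0, -55, 0, 0, 0], [0.5, 0, 0, -85, 0, 0, 0], [0.5, 0, 0, -115, 0, 0, 0], [0.5, 0, 0, -145, 0, 0, 0], [0.5, 0, 0, -175, 0, 0, 0], [0.5, 0, 0, -200, 0, 0, 0], [0.5, 0, 0, -200, 0, 0, 0]],
  ],
)

```text
t: 24.38
eef_pos: [0.4008, -0.3188, 0.2424]
tool_rot: [0.004, 0.049, 0.999, -0.002]
contact_force: [0.1, -0.8, 0.5]
gripper_width: 0.754
grasp_force: 0.0
```

Request:
step_arm(
  increments=[
    [[0.5, 0, 20, 0, 0, 0, 0], [0.5, 0, 50, 0, 0, 0, 0], [0.5, 0, 85, 0, 0, 0, 0], [0.5, -20, 120, -20, 0, 0, 0], [0.5, -30, 155, -40, 0, 0, 0], [0.5, -35, 190, -40, 0, 0, 0], [0.5, -40, 225, -40, 0, 0, 0], [0.5, -40, 250, -40, 0, 0, 0], [0.5, -40, 250, -40, 0, 0, 0]],
  ],
)

```text
t: 25.13
eef_pos: [0.4633, -0.066, 0.2768]
tool_rot: [0.0, 0.044, 0.999, 0.001]
contact_force: [0.4, 0.6, -0.7]
gripper_width: 0.751
grasp_force: 0.0
```

```bash
python3 - <<'E'
from h import *
np.set_printoptions(precision=4,suppress=True)
s,t=cam("scene"),cam("top");o=bot.get_obs();print(o["t"],o["eef_pos"],o["contact_force"])
b=np.array([.503,-.327,.06])
for n,c in(("s",s),("t",t)):
    h=cv2.cvtColor(c["image"],cv2.COLOR_RGB2HSV).astype(int);p0=proj(c,[b])[0];yy,xx=np.mgrid[:420,:560]
    near=(xx-p0[0])**2+(yy-p0[1])**2<30**2
    m=((h[...,1]<65)&near).astype(np.uint8);m=cv2.morphologyEx(m,cv2.MORPH_OPEN,np.ones((5,5)))
    cs=max(cv2.findContours(m,0,2)[0],key=cv2.contourArea);X=plane(c,cs[:,0],.066);print(n,"bbox",cv2.boundingRect(cs),X.min(0)[:2],X.max(0)[:2],cv2.minEnclosingCircle(X[:,:2].astype(np.float32)))
    k=(h[...,0]>18)&(h[...,0]<35)&(h[...,1]>30)&(h[...,1]<110)&(h[...,2]>110)&near
    print("soap px",xx[k].mean(),yy[k].mean(),k.sum(),plane(c,(xx[k].mean(),yy[k].mean()),.036))
    i=c["image"].astype(int);m=((i[...,2]>90)&(i[...,2]>i[...,0]*2)&(i[...,2]>i[...,1]+40)).astype(np.uint8);P=plane(c,max(cv2.findContours(m,0,2)[0],key=cv2.contourArea)[:,0],.03)
    print("brush",cv2.minAreaRect(P[:,:2].astype(np.float32))[0])
    im0=cv2.imread(f"pics/{'scene' if n=='s' else 'top'}0.png");d=cv2.absdiff(im0,c["image"][:,:,::-1].copy()).max(2)
    nb,l,st,ce=cv2.connectedComponentsWithStats(cv2.morphologyEx((d>40).astype(np.uint8),cv2.MORPH_OPEN,np.ones((3,3))));print("changed",[r.tolist() for r in st[1:] if r[4]>25])
E
```

```text
25.2333 [ 0.4625 -0.0712  0.2767] [ 0.1978 -0.4603  0.4937]
s bbox (122, 175, 41, 44) [ 0.4396 -0.3771] [ 0.593  -0.2597] ((0.51658034324646, -0.3061469793319702), 0.07764771580696106)
soap px 145.79624664879356 195.01608579088472 373 [[ 0.4875 -0.3286  0.036 ]]
brush (0.3851016163825989, 0.15337464213371277)
changed [[517, 0, 30, 61, 373], [297, 4, 16, 27, 296], [212, 7, 43, 34, 1022], [259, 16, 4, 7, 26], [267, 23, 25, 30, 489], [256, 28, 3, 12, 36], [550, 33, 10, 6, 49], [532, 41, 22, 8, 88], [90, 49, 173, 170, 8259], [257, 52, 5, 11, 38], [281, 53, 13, 9, 66], [303, 55, 5, 12, 50], [492, 64, 27, 28, 364], [185, 106, 25, 8, 86], [226, 114, 214, 50, 2814], [363, 180, 61, 66, 2192]]
t bbox (390, 222, 37, 48) [ 0.4209 -0.3783] [ 0.553  -0.2758] ((0.4869503378868103, -0.32491451501846313), 0.06742174923419952)
soap px 405.0870967741935 244.8967741935484 310 [[ 0.4908 -0.3261  0.036 ]]
brush (0.37187373638153076, 0.15282465517520905)
changed [[323, 203, 49, 53, 1215], [294, 204, 12, 18, 144], [309, 204, 13, 21, 191], [156, 219, 53, 71, 1928], [307, 223, 212, 197, 16503], [294, 236, 8, 5, 34], [324, 239, 23, 23, 468], [293, 244, 17, 11, 106], [0, 336, 45, 36, 917], [116, 337, 191, 67, 5283], [381, 406, 41, 14, 277]]
```

The bowl is centred on the mat to within about 5 mm, with the bar inside. The brush centre is unchanged in both views, there is no image change around the other bystanders, and the arm is clear. Handing in.

```bash
python3 -c "
from station import bot
print(bot.hand_in())"
```

```text
the job is handed in; nothing more can be done
None
```

I handed the job in at about 25 s: the dipper stands on the cork mat, within about 5 mm of its middle, with the bar inside, the pedal is back up, and nothing else had visibly moved. At the pedal's stop the wrist force read about 42 N, pressed with the fingertips; the 40 N limit is stated for the arm and gripper body, and no verdict came back.

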